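# Scrap capacitor into the flap box

### The job

Put the tall round can capacitor into the grey drop box: push it down through the spring flap in the box's lid until it is right inside and clear of the flap, let it go there, and draw the gripper out so that the flap swings shut behind it. Leave the square block capacitor where it stands.

Things in the scene. Friction and masses are not known exactly. Their poses are not given: they have to be found in the camera images.
- can_mid (a point): centre of the can capacitor: a dark blue upright cylinder, 44 mm in diameter, 79 mm tall, 0.15 to 0.23 kg, standing loose on the bench; this point lies on its axis, 39.5 mm above its foot. A block capacitor and a low round tin (67 mm wide, 31 mm high) stand near it
- port_mid (a point): centre of the port in the lid of the grey drop box (150 x 170 mm, 160 mm high, fixed), on the lid's top face. x points from the flap's hinge to its free edge (away from the robot), y along the hinge, z up. Port 70 mm (x) by 126 mm (y), shut by a steel flap 3 mm thick; lid 5 mm thick. Hollow below, 155 mm deep; inside walls at x = -50 and +92, y = +-81 mm from here
- flap (a joint): spring flap in the lid: 0 shut and level, positive as its free edge swings down into the box, to 1.5 rad. Hinge 35 mm from port_mid, at -x. The can's weight does not open it: push with 1 to 4 N. Open, it reaches 68 mm down and leans on what is in the port with about 2 N: a can let go while its top is above the lid's underside may jam; with its top below the lid it drops and the flap shuts
- block_mid (a point): centre of the block capacitor, to be left alone: an upright blue block, 35 x 57 mm and 45 mm tall, with short wire pins on top; this point lies 22.5 mm above its foot
Mind the look-alikes: they are no part of the job. Leave any red look-alike of the part that bears can_mid alone.

How it is judged:
On the way:
1. the can, pushed by the gripper, swings the flap open (value of joint flap above 0.7 rad and contact force between the fingers and can above 0.5 N and horizontal distance between can_mid and port_mid below 0.04 m), for 0.1 s.
At the end, for the whole second after the job is handed in: The can lies or stands at rest inside the drop box (its centre within the box's walls and at least 85 mm below the lid's top), and the flap is shut again (within 0.1 rad) (z of can_mid in the frame of port_mid below -0.085 m and x of can_mid in the frame of port_mid between -0.05 and 0.092 m and y of can_mid in the frame of port_mid between -0.081 and 0.081 m and value of joint flap below 0.1 rad and linear speed of can below 0.05 m/s); the robot touches nothing.
It fails at once if the block capacitor is moved by more than 30 mm (distance of block_mid from where it was at the start of the episode above 0.03 m).
It also fails if it takes over 48 s, if anything falls off the work surface, if the arm or the gripper's body presses on something with over 40 N, if the wrist force passes 120 N, or if a joint passes its speed limit or range.

### The arm

A 6-joint arm with a two-finger parallel gripper is mounted at the origin on a cart in front of the work surface, level with it; the furniture and walls round the work are solid. World frame = base frame: x ahead of the robot, y to its left, z up, the work surface at z = 0. Lengths are in m, angles in rad, forces in N, time in s.
With the tool pointing down it reaches from about 0.35 to 0.85 m from the base axis. Payload 8.1 kg.
Tool frame: the origin (TCP) lies on the mounting face of the last link; the fingertips stand 186 mm ahead of it and the grasp point (between the pads) lies 167 mm ahead of it; z points along the fingers, y is the line along which they close (so a half turn about z gives the same grasp; the last joint's range is limited). The gripper opens to 93 mm and grips with 3 to 60 N. Pads are 15 mm wide; open, the fingers measure 128 mm over their backs; the gripper's body (75 mm by 188 mm) begins 65 mm behind the grasp point.
Start: joints at [-1.313, 0.13, 1.488, -0, 1.523, -0.085], TCP at [0.202, -0.565, 0.405] pointing down, gripper open.
Joint ranges: [-2.96, 2.96], [-0.89, 2.26], [0.02, 2.5], [-1.34, 4.48], [0, 2.73], [-2.66, 2.66]. Speed limits (rad/s): [2.39, 2.39, 2.79, 3.14, 3.14, 3.14].

### API

Orientations are given as a rotation vector (axis times angle).
In Python, from plant import * gives the robot as it stands. The module is installed in compiled form; this text tells all that it offers.
- The arm moves only by the tool arm_command, never from a script. Its argument "increments" is a list of rows, each a list of 6 numbers: the shift along the tool's x, y, z in units of 0.2 m (1.0 is 0.2 m), then the turn, a rotation vector about the tool's x, y, z in units of pi rad (1.0 is pi rad). A call has exactly 5 rows; each row is the pose to reach, as a shift and turn from the pose commanded when the call began, along the tool's axes at that moment, turning the shorter way round; what a row does not reach only later rows make up. A row lasts 1/8 s, in which the tool goes at most 62.5 mm and 10.7 degrees, less where a joint would pass 70% of its speed; a pose out of reach is approached as far as the arm can. A call with a number of a shift or a turn outside -1 to 1 is refused whole. A call with a gripper value outside its range is refused whole. "fingers" is the closure, from -1 (fully open) to 1 (shut), set as the call begins (left out, the last holds). The fingers move at their own pace and stop on an object; "force" is the grip in N (left out, the last holds). Time passes only in rows, so rows that repeat a pose let the fingers close, or fill a call up. It gives the time, the measured TCP pose, the force, the opening and the grip force at its end, in the units of the state.
- read_state(): the state, without advancing time (a new reading comes with each control period).
- read_camera(name): name is "scene" or "top"; returns a dict with "image" (480x640x3 uint8, red, green, blue), "fx", "fy", "cx", "cy" (pixels), "T" (4x4, takes a point from camera to world coordinates). Camera axes: x right, y down, z forward; pixel columns grow to the right and rows downward; lengths in m; the calibration is good to about 2 mm. A picture is of the moment at which its call begins. There is no depth.
- close_job(): hands the job in; it is judged then, once.
The state is a dict: "t": time; "q": joint angles; "dq": joint speeds; "joint_torque": joint torques, N m; "tool_pos": TCP position; "orientation": TCP orientation; "force": force on the tool from outside, world axes, zero at the start; "wrist_torque": the same for the moment, N m; "opening": finger opening in m; "gripper_force": force on a finger pad.
Only numpy, scipy, OpenCV 4.12 (cv2) and the standard library are available. Lean on these libraries where they do the work, as an engineer would, in place of code of your own. Each camera call takes 0.05 s, during which the arm holds its last target. There are 200 camera calls.

## Working session

There is one attempt and no reset: what is moved stays moved. The work goes in short steps, Python scripts to look and compute and a tool call to move; the robot and the scene stay as the last step left them, time stands still between calls to the robot, and variables do not carry over. Pictures are saved under pics/ and viewed, at most 10 in all, crops included, and the job is handed in when it is done.

Besides the shell and the picture viewer there is one more tool, called after "Request:" as name(argument=value, ...), one argument or row to a line, values as JSON. arm_command: Moves the arm, as the interface text tells. Shifts and turns lie within -1 to 1; 1 stands for 0.2 m of shift or pi rad of turn. Its arguments: {"type":"object","properties":{"increments":{"type":"array","items":{"type":"array","items":{"type":"number","minimum":-1,"maximum":1}}},"fingers":{"type":"number"},"force":{"type":"number"}},"required":["increments"]}

```bash
mkdir -p pics
python3 - <<'E'
from plant import *
import cv2,pickle
for n in("scene","top"):
    d=read_camera(n);cv2.imwrite(f"pics/{n}0.png",d["image"][:,:,::-1]);pickle.dump(d,open(f"{n}.pkl","wb"))
    print(n,d["fx"],d["fy"],d["cx"],d["cy"],d["T"].round(4).tolist())
s=read_state();print(s["t"],s["tool_pos"],s["orientation"],s["opening"])
E
```

```text
scene 543.3099765880145 543.3099765880145 312.8992184441214 232.87486303996144 [[0.6132, -0.306, 0.7282, -0.2286], [-0.7895, -0.2663, 0.553, -0.6625], [0.0247, -0.914, -0.4049, 0.526], [0.0, 0.0, 0.0, 1.0]]
top 473.55691392401485 473.55691392401485 322.78795658003594 242.21955564698615 [[-0.0253, -0.9909, 0.1323, 0.3625], [-0.9996, 0.024, -0.0112, -0.1358], [0.0079, -0.1326, -0.9911, 0.9769], [0.0, 0.0, 0.0, 1.0]]
0.1 [ 0.20164165 -0.56487578  0.4038176 ] [-3.09398847e+00 -5.35552275e-01  1.81623452e-04] 0.09342363517442785
```

View pics/scene0.png

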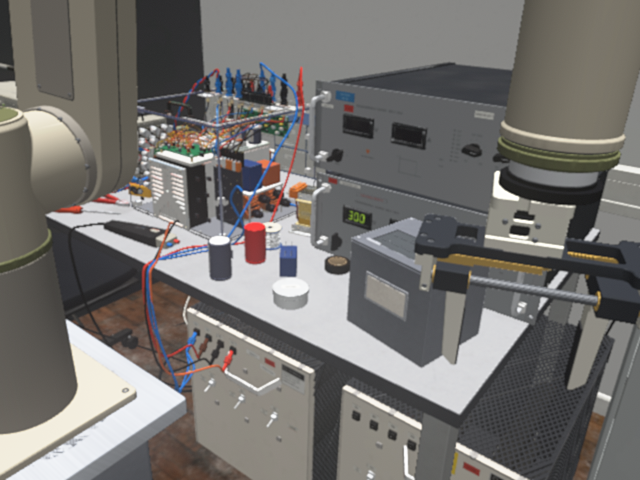

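View pics/top0.png

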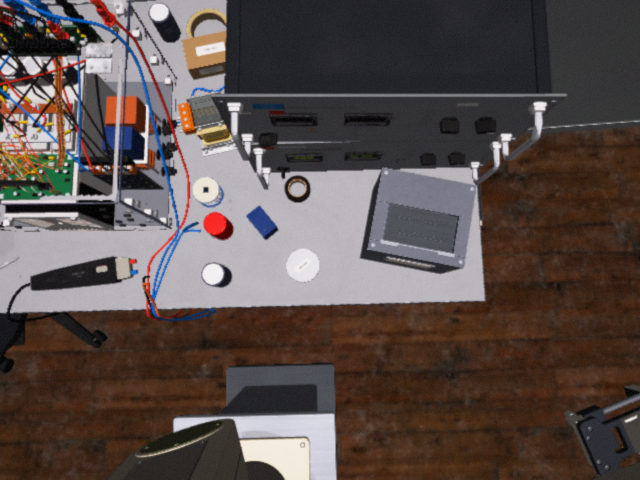

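The scene shows these possible targets:
- Dark blue can: scene (220,258), top (215,273). This fits the description.
- Red look-alike: scene (256,243), top (217,225).
- Others in the top view: block (262,222), tin (303,265), white reel (206,191), and a distant white-topped cylinder (162,20).

The box is at top (422,220). Next I check the choice in a close crop.

Run:
```python
import cv2,numpy as np
t=cv2.imread("pics/top0.png");s=cv2.imread("pics/scene0.png")
r=lambda im,x,y,w,h,k:cv2.resize(im[y:y+h,x:x+w],None,fx=k,fy=k,interpolation=cv2.INTER_CUBIC)
A=r(t,190,190,100,110,4);B=r(t,355,160,130,110,3) # A 400x440 ; B 390x330
C=r(s,190,215,130,100,3)
cv=np.zeros((600,800,3),np.uint8);cv[:440,:400]=A;cv[:330,405:795]=B;cv[335:600,405:795]=C[:265]
cv2.imwrite("pics/crop1.png",cv)
```

```text
(no output)
```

View pics/crop1.png

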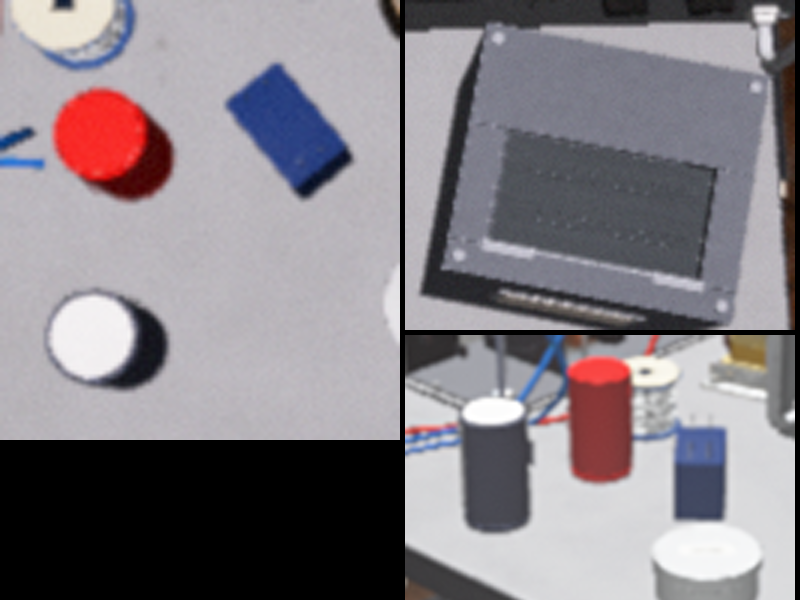

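The crop confirms it. The dark blue can has a white top centred at top (213,274), and the red look-alike is separate. The port quad's corners are at crop (507,130), (717,168), (700,278) and (487,242), with the hinge on the near side.

```bash
cat > h.py <<'E'
import numpy as np,pickle
def ray(d,u,v,z):
    T=d["T"];r=T[:3,:3]@np.array([(u-d["cx"])/d["fx"],(v-d["cy"])/d["fy"],1]);o=T[:3,3]
    return o+r*(z-o[2])/r[2]
def proj(d,p):
    T=d["T"];c=T[:3,:3].T@(np.asarray(p)-T[:3,3]);return d["fx"]*c[0]/c[2]+d["cx"],d["fy"]*c[1]/c[2]+d["cy"]
E
python3 - <<'E'
from h import *
from scipy.optimize import least_squares
d=pickle.load(open("top.pkl","rb"));s=pickle.load(open("scene.pkl","rb"))
can=ray(d,212.9,273.9,.079);print("can top",can, "scene top",ray(s,(493-405+.5)/3-.5+190,(412-335+.5)/3-.5+215,.079))
for e in((46,337),(139,337),(93,291),(93,384)):print(ray(d,(e[0]+.5)/4-.5+190,(e[1]+.5)/4-.5+190,.079)[:2])
print("red",ray(d,(101+.5)/4-.5+190,(135+.5)/4-.5+190,.079)[:2])
print("block",[ray(d,(u+.5)/4-.5+190,(v+.5)/4-.5+190,.045)[:2].round(3) for u,v in((227,104),(280,64),(351,150),(300,190))])
B=lambda u,v:ray(d,(u-405+.5)/3-.5+355,(v+.5)/3-.5+160,.16)[:2]
P=[B(*p) for p in((507,130),(717,168),(700,278),(487,242))]
L=[B(*p) for p in((485,25),(770,75),(732,322),(442,268))]
print("port",np.round(P,4),"lid",np.round(L,4))
for Q in(P,L):print([round(float(np.linalg.norm(Q[i]-Q[(i+1)%4])),4) for i in range(4)])
m=np.array([[35,63],[35,-63],[-35,-63],[-35,63],[96,85],[96,-85],[-54,-85],[-54,85]])/1000
def f(p):
    c,n=np.cos(p[2]),np.sin(p[2]);return (m@np.array([[c,n],[-n,c]])+p[:2]-np.array(P+L))
r=least_squares(lambda p:f(p).ravel(),[.5,-.3,0]);print(r.x,np.round(f(r.x)*1000,1).tolist())
E
```

```text
can top [0.42693908 0.06342035 0.079     ] scene top [0.4264513  0.06429597 0.079     ]
[0.42753719 0.0856531 ]
[0.42644944 0.0417461 ]
[0.44883021 0.06358606]
[0.40481464 0.0633478 ]
red [0.52387397 0.06016163]
block [array([0.544, 0.005]), array([ 0.564, -0.022]), array([ 0.519, -0.057]), array([ 0.5  , -0.031])]
port [[ 0.5384 -0.2629]
 [ 0.5128 -0.385 ]
 [ 0.4483 -0.3711]
 [ 0.4724 -0.2484]] lid [[ 0.6022 -0.2526]
 [ 0.5679 -0.42  ]
 [ 0.4223 -0.388 ]
 [ 0.4578 -0.2216]]
[0.1248, 0.066, 0.125, 0.0676]
[0.1709, 0.1491, 0.1701, 0.1477]
[ 0.49250701 -0.31653574 -0.20753403] [[1.3, 0.8], [0.9, -0.4], [-3.0, 0.1], [-1.1, 0.7], [1.7, -0.5], [1.0, 0.5], [-0.2, -0.6], [-0.6, -0.6]]
```

```bash
cat >> h.py <<'E'
from scipy.spatial.transform import Rotation as R
def inc(target,psi,pos,rv):
    r=R.from_rotvec(rv);p=np.radians(psi)
    t=R.from_matrix(np.array([[np.cos(p),np.sin(p),0],[np.sin(p),-np.cos(p),0],[0,0,-1]]))
    return np.r_[r.inv().apply(np.array(target)-pos)/.2,(r.inv()*t).as_rotvec()/np.pi].round(4),t.as_rotvec()
def plan(*wps):
    from plant import read_state
    s=read_state();p,rv=s["tool_pos"],s["orientation"]
    for t,a in wps:
        i,rv=inc(t,a,p,rv);p=np.array(t);print(t,a,i.tolist())
E
python3 -c "
from h import *
plan(([.31,-.38,.42],35),([.37,-.20,.42],60),([.4268,-.03,.42],60),([.4268,.0638,.36],60),([.4268,.0638,.234],60))"
```

```text
[0.31, -0.38, 0.42] 35 [0.821, -0.6886, -0.0797, -0.0005, -0.0001, -0.0853]
[0.37, -0.2, 0.42] 60 [0.762, -0.5652, -0.0, 0.0, 0.0, -0.1389]
[0.4268, -0.03, 0.42] 60 [0.8781, -0.179, 0.0, -0.0, -0.0, 0.0]
[0.4268, 0.0638, 0.36] 60 [0.4062, -0.2345, 0.3, -0.0, -0.0, 0.0]
[0.4268, 0.0638, 0.234] 60 [-0.0, 0.0, 0.63, -0.0, -0.0, 0.0]
```

Request:
arm_command(
  increments=[
    [0.16,-0.14,-0.02,0,0,-0.017],
    [0.33,-0.28,-0.04,0,0,-0.034],
    [0.49,-0.41,-0.06,0,0,-0.051],
    [0.66,-0.55,-0.08,0,0,-0.068],
    [0.82,-0.69,-0.08,0,0,-0.085],
  ],
  fingers=-1,
  force=30,
)

```text
t: 0.72
tool_pos: [0.3103, -0.3787, 0.4207]
orientation: [-2.996, -0.946, -0.0]
force: [1.2, 0.5, -0.1]
opening: 0.0932
gripper_force: 0.0
```

Request:
arm_command(
  increments=[
    [0.15,-0.11,0,0,0,-0.028],
    [0.3,-0.23,0,0,0,-0.056],
    [0.46,-0.34,0,0,0,-0.083],
    [0.61,-0.45,0,0,0,-0.111],
    [0.76,-0.565,0,0,0,-0.139],
  ],
)

```text
t: 1.35
tool_pos: [0.3698, -0.1991, 0.4204]
orientation: [-2.719, -1.573, 0.0]
force: [0.1, 0.1, 1.0]
opening: 0.0932
gripper_force: 0.0
```

Request:
arm_command(
  increments=[
    [0.18,-0.04,0,0,0,0],
    [0.36,-0.08,0,0,0,0],
    [0.54,-0.12,0,0,0,0],
    [0.72,-0.15,0,0,0,0],
    [0.88,-0.18,0,0,0,0],
  ],
)

```text
t: 1.98
tool_pos: [0.4267, -0.0286, 0.4204]
orientation: [-2.721, -1.57, 0.0]
force: [0.4, -0.3, -0.5]
opening: 0.093
gripper_force: 0.0
```

Request:
arm_command(
  increments=[
    [0.1,-0.06,0.05,0,0,0],
    [0.2,-0.12,0.12,0,0,0],
    [0.3,-0.18,0.2,0,0,0],
    [0.41,-0.235,0.3,0,0,0],
    [0.41,-0.235,0.3,0,0,0],
  ],
)

```text
t: 2.6
tool_pos: [0.4261, 0.0656, 0.3588]
orientation: [-2.718, -1.572, 0.005]
force: [0.6, -0.6, 0.8]
opening: 0.093
gripper_force: 0.0
```

Run:
```python
from h import *
from plant import *
import cv2
t=read_camera("top")["image"];s=read_camera("scene")["image"]
r=lambda im,x,y,w,h,k:cv2.resize(im[y:y+h,x:x+w,::-1],None,fx=k,fy=k,interpolation=cv2.INTER_CUBIC)
cv2.imwrite("pics/c2.png",np.hstack([r(t,140,160,180,180,2),r(s,140,150,200,180,2)]))
st=read_state();print(st["t"],st["tool_pos"],st["orientation"],st["force"])
plan(([.4268,.0638,.234],60))
```

```text
2.7 [0.42687195 0.06439062 0.36082741] [ 2.72049411e+00  1.57099180e+00 -1.15047419e-03] [ 0.24005082 -0.06255809 -0.18154023]
[0.4268, 0.0638, 0.234] 60 [-0.0023, 0.0014, 0.6341, -0.0001, 0.0002, 0.0001]
```

View pics/c2.png

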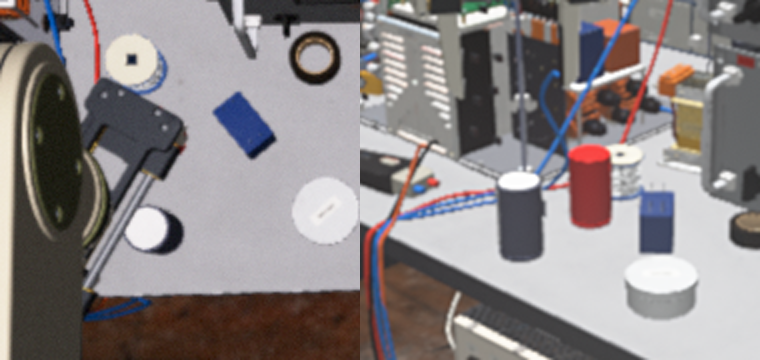

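Run:
```python
from h import *
from plant import *
import cv2
s=read_state();p=s["tool_pos"];r=R.from_rotvec(s["orientation"])
d=read_camera("scene");t=read_camera("top")
for o in([0,.055,.186],[0,-.055,.186],[0,0,.167]):
    w=p+r.apply(o);print(w.round(3),np.round(proj(d,w)),np.round(proj(t,w)))
cv2.imwrite("pics/c3.png",np.hstack([d["image"][:300,60:460,::-1],t["image"][100:400,100:500,::-1]]))
```

```text
[0.474 0.037 0.175] [245. 191.] [216. 242.]
[0.379 0.092 0.175] [187. 197.] [183. 299.]
[0.427 0.064 0.194] [216. 184.] [197. 269.]
```

View pics/c3.png

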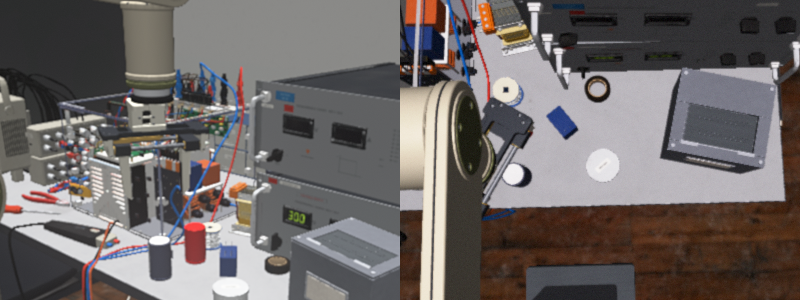

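The fingers straddle the can as planned. The tips project to scene (245,191) and (187,197), right where the picture shows them. Now I go down and grip.

Request:
arm_command(
  increments=[
    [0,0,0.14,0,0,0],
    [0,0,0.28,0,0,0],
    [0,0,0.42,0,0,0],
    [0,0,0.55,0,0,0],
    [0,0,0.634,0,0,0],
  ],
)

```text
t: 3.42
tool_pos: [0.4271, 0.0639, 0.2335]
orientation: [2.722, 1.568, -0.0]
force: [0.1, 0.0, -0.4]
opening: 0.0931
gripper_force: 0.0
```

Request:
arm_command(
  increments=[
    [0,0,0,0,0,0],
    [0,0,0,0,0,0],
    [0,0,0,0,0,0],
    [0,0,0,0,0,0],
    [0,0,0,0,0,0],
  ],
  fingers=1,
  force=30,
)

```text
t: 4.05
tool_pos: [0.4271, 0.0646, 0.2343]
orientation: [2.721, 1.57, 0.001]
force: [-0.2, 0.4, 0.5]
opening: 0.0473
gripper_force: 0.0
```

Request:
arm_command(
  increments=[
    [0,0,0,0,0,0],
    [0,0,0,0,0,0],
    [0,0,0,0,0,0],
    [0,0,0,0,0,0],
    [0,0,0,0,0,0],
  ],
)

```text
t: 4.68
tool_pos: [0.4271, 0.0646, 0.2342]
orientation: [2.721, 1.57, 0.001]
force: [-0.3, -0.1, 4.5]
opening: 0.0438
gripper_force: 30.0
```

```bash
python3 -c "
from h import *
plan(([.427,.05,.40],60),([.43,-.09,.45],20),([.46,-.22,.45],-11.9),([.4984,-.3178,.44],-11.9))"
```

```text
[0.427, 0.05, 0.4] 60 [-0.0633, 0.0365, -0.8291, 0.0001, -0.0001, -0.0002]
[0.43, -0.09, 0.45] 20 [-0.5987, 0.363, -0.25, -0.0, -0.0, 0.2222]
[0.46, -0.22, 0.45] -11.9 [-0.0814, 0.6621, 0.0, 0.0, -0.0, 0.1772]
[0.4984, -0.3178, 0.44] -11.9 [0.2887, 0.4389, 0.05, -0.0, 0.0, 0.0]
```

Request:
arm_command(
  increments=[
    [0,0,-0.15,0,0,0],
    [0,0,-0.3,0,0,0],
    [0,0,-0.5,0,0,0],
    [-0.03,0.02,-0.67,0,0,0],
    [-0.063,0.037,-0.829,0,0,0],
  ],
)

```text
t: 5.3
tool_pos: [0.4267, 0.0499, 0.4001]
orientation: [-2.721, -1.57, 0.002]
force: [-0.0, -0.2, -2.5]
opening: 0.0434
gripper_force: 30.0
```

Request:
arm_command(
  increments=[
    [-0.12,0.07,-0.05,0,0,0.044],
    [-0.24,0.145,-0.1,0,0,0.089],
    [-0.36,0.22,-0.15,0,0,0.133],
    [-0.48,0.29,-0.2,0,0,0.178],
    [-0.6,0.363,-0.25,0,0,0.222],
  ],
)

```text
t: 5.92
tool_pos: [0.4295, -0.0911, 0.449]
orientation: [-3.094, -0.538, 0.002]
force: [0.4, -0.4, -1.4]
opening: 0.0435
gripper_force: 30.0
```

Request:
arm_command(
  increments=[
    [-0.016,0.13,0,0,0,0.035],
    [-0.032,0.26,0,0,0,0.071],
    [-0.049,0.4,0,0,0,0.106],
    [-0.065,0.53,0,0,0,0.142],
    [-0.081,0.662,0,0,0,0.177],
  ],
)

```text
t: 6.55
tool_pos: [0.4598, -0.221, 0.4485]
orientation: [-3.123, 0.33, 0.003]
force: [0.0, 0.5, -1.6]
opening: 0.0435
gripper_force: 30.0
```

Request:
arm_command(
  increments=[
    [0.07,0.11,0.01,0,0,0],
    [0.14,0.22,0.02,0,0,0],
    [0.22,0.33,0.03,0,0,0],
    [0.289,0.439,0.05,0,0,0],
    [0.289,0.439,0.05,0,0,0],
  ],
)

```text
t: 7.18
tool_pos: [0.4983, -0.3192, 0.4375]
orientation: [-3.123, 0.327, 0.005]
force: [-0.4, 0.6, -2.8]
opening: 0.0436
gripper_force: 30.0
```

Run:
```python
from h import *
from plant import *
import cv2
d=read_camera("scene");t=read_camera("top")
s=read_state();p=s["tool_pos"];r=R.from_rotvec(s["orientation"]);print(s["t"],p,s["opening"],s["gripper_force"],s["q"].round(2) if hasattr(s["q"],"round") else s["q"])
for o in([0,0,.155],[0,0,.234]):
    w=p+r.apply(o);print(w.round(4),np.round(proj(d,w)),np.round(proj(t,w)))
k=lambda im:cv2.resize(im[:,:,::-1],(400,400))
cv2.imwrite("pics/c4.png",np.hstack([k(d["image"][150:400,300:550]),k(t["image"][120:320,330:530])]))
plan(([.4984,-.3178,.38],-11.9),([.4984,-.3178,.285],-11.9))
```

```text
7.275 [ 0.49821678 -0.31781554  0.4385568 ] 0.04372912038779848 29.99906316952547 [-0.65  0.1   1.46  0.    1.58  1.12]
[ 0.4979 -0.3176  0.2836] [424. 171.] [438. 211.]
[ 0.4978 -0.3174  0.2046] [418. 220.] [426. 220.]
[0.4984, -0.3178, 0.38] -11.9 [0.0015, 0.0001, 0.2928, -0.0004, 0.0007, 0.0001]
[0.4984, -0.3178, 0.285] -11.9 [0.0, 0.0, 0.475, -0.0, 0.0, 0.0]
```

View pics/c4.png

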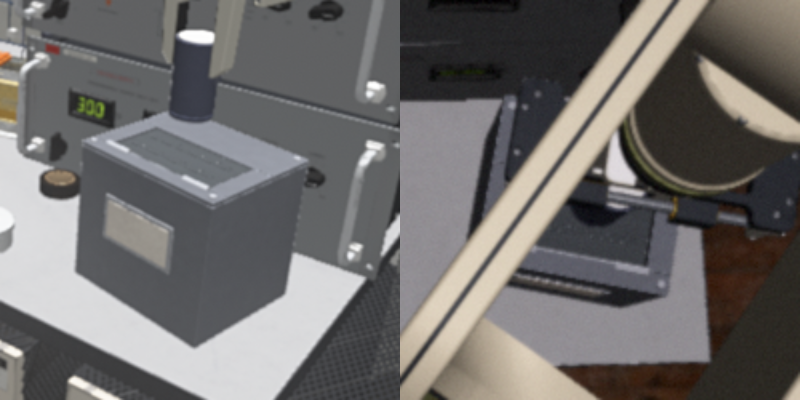

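The can is held upright. Its foot is at scene (420,222), and I expected (418,220), so it hangs over the port. I'll shift 3 mm toward the hinge for margin and push down slowly.

Request:
arm_command(
  increments=[
    [-0.014,0,0.06,0,0,0],
    [-0.014,0,0.12,0,0,0],
    [-0.014,0,0.18,0,0,0],
    [-0.014,0,0.24,0,0,0],
    [-0.014,0,0.29,0,0,0],
  ],
)

```text
t: 7.9
tool_pos: [0.4958, -0.3174, 0.3822]
orientation: [3.124, -0.324, 0.002]
force: [0.0, 0.1, 7.9]
opening: 0.0437
gripper_force: 30.0
```

Request:
arm_command(
  increments=[
    [0,0,0.04,0,0,0],
    [0,0,0.08,0,0,0],
    [0,0,0.12,0,0,0],
    [0,0,0.16,0,0,0],
    [0,0,0.2,0,0,0],
  ],
)

```text
t: 8.52
tool_pos: [0.4956, -0.3173, 0.3408]
orientation: [-3.124, 0.325, 0.001]
force: [1.1, -0.9, -0.2]
opening: 0.0437
gripper_force: 30.0
```

Forces are small and the flap is giving way. I carry on down to TCP z of about 0.28.

Request:
arm_command(
  increments=[
    [0,0,0.06,0,0,0],
    [0,0,0.12,0,0,0],
    [0,0,0.18,0,0,0],
    [0,0,0.24,0,0,0],
    [0,0,0.3,0,0,0],
  ],
)

```text
t: 9.15
tool_pos: [0.4956, -0.3174, 0.2808]
orientation: [-3.125, 0.325, 0.0]
force: [0.7, -0.4, -0.4]
opening: 0.0437
gripper_force: 30.0
```

Request:
arm_command(
  increments=[
    [0,0,0,0,0,0],
    [0,0,0,0,0,0],
    [0,0,0,0,0,0],
    [0,0,0,0,0,0],
    [0,0,0,0,0,0],
  ],
)

```text
t: 9.78
tool_pos: [0.4958, -0.3175, 0.2821]
orientation: [3.125, -0.324, 0.001]
force: [2.1, 0.6, -2.8]
opening: 0.0435
gripper_force: 30.0
```

Run:
```python
from h import *
from plant import *
import cv2
d=read_camera("scene")
cv2.imwrite("pics/c5.png",cv2.resize(d["image"][130:330,310:560,::-1],(750,600)))
s=read_state();print(s["tool_pos"],s["force"],s["wrist_torque"])
```

```text
[ 0.49573759 -0.31747975  0.28203323] [ 2.2131634   0.28251285 -2.32474688] [ 0.03895487 -0.36802745 -0.0395024 ]
```

View pics/c5.png

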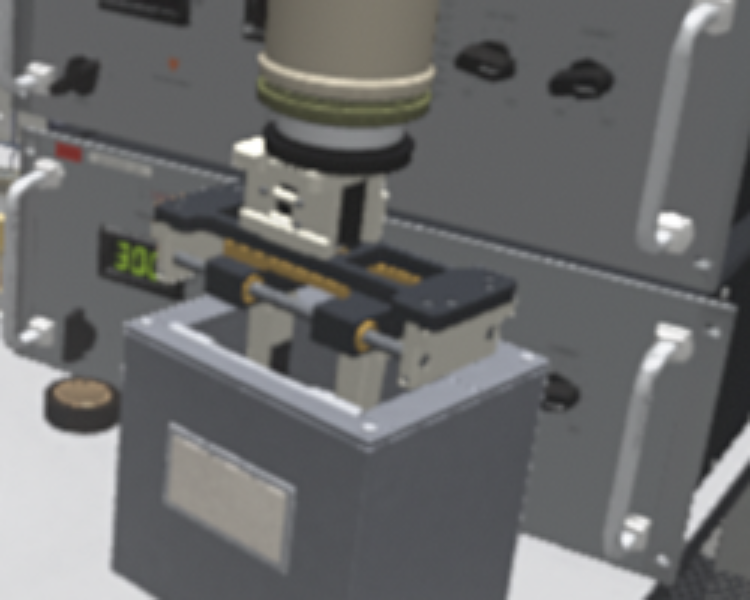

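The picture shows the flap open and the can and fingers in the port, at about (300,340) in the crop, with the gripper body clear of the lid. I release with a small opening.

Request:
arm_command(
  increments=[
    [0,0,0,0,0,0],
    [0,0,0,0,0,0],
    [0,0,0,0,0,0],
    [0,0,0,0,0,0],
    [0,0,0,0,0,0],
  ],
  fingers=-0.35,
)

```text
t: 10.45
tool_pos: [0.4957, -0.3175, 0.2819]
orientation: [3.125, -0.325, 0.0]
force: [2.1, -1.9, 1.2]
opening: 0.0626
gripper_force: 0.9
```

Request:
arm_command(
  increments=[
    [0,0,0,0,0,0],
    [0,0,0,0,0,0],
    [0,0,0,0,0,0],
    [0,0,0,0,0,0],
    [0,0,0,0,0,0],
  ],
)

```text
t: 11.08
tool_pos: [0.4957, -0.3174, 0.2817]
orientation: [-3.125, 0.324, 0.0]
force: [1.8, -1.6, 1.2]
opening: 0.0626
gripper_force: 0.8
```

Request:
arm_command(
  increments=[
    [0,0,-0.05,0,0,0],
    [0,0,-0.1,0,0,0],
    [0,0,-0.15,0,0,0],
    [0,0,-0.2,0,0,0],
    [0,0,-0.25,0,0,0],
  ],
)

```text
t: 11.7
tool_pos: [0.4957, -0.3175, 0.3328]
orientation: [3.125, -0.324, 0.001]
force: [1.2, -1.1, 0.5]
opening: 0.0628
gripper_force: 0.9
```

Request:
arm_command(
  increments=[
    [0,0,-0.12,0,0,0],
    [0,0,-0.25,0,0,0],
    [0,0,-0.4,0,0,0],
    [0,0,-0.6,0,0,0],
    [0,0,-0.7,0,0,0],
  ],
)

```text
t: 12.32
tool_pos: [0.4956, -0.3175, 0.4744]
orientation: [3.123, -0.324, 0.003]
force: [-1.2, 0.7, -1.3]
opening: 0.063
gripper_force: 0.0
```

Request:
arm_command(
  increments=[
    [0,0,0,0,0,0],
    [0,0,0,0,0,0],
    [0,0,0,0,0,0],
    [0,0,0,0,0,0],
    [0,0,0,0,0,0],
  ],
)

```text
t: 12.95
tool_pos: [0.4957, -0.3174, 0.4712]
orientation: [-3.124, 0.324, 0.001]
force: [-0.2, -0.5, 0.2]
opening: 0.0626
gripper_force: 0.0
```

Run:
```python
from plant import *
import cv2
d=read_camera("scene")
cv2.imwrite("pics/c6.png",cv2.resize(d["image"][100:340,200:520,::-1],(800,600)))
s=read_state();print(s["t"],s["tool_pos"],s["force"],s["opening"])
```

```text
13.0 [ 0.4956666  -0.31741353  0.47138484] [-0.8481956   0.13017126  1.06658675] 0.06291636225534086
```

View pics/c6.png

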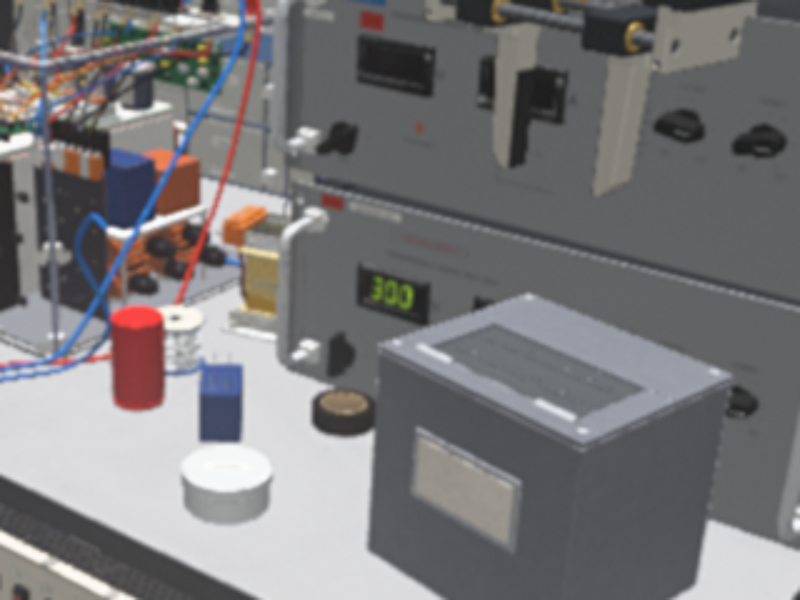

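The flap is shut at crop (540,370), the gripper is empty and clear above it, the can is gone from the bench, and the block at crop (221,400) hasn't moved.

```bash
python3 -c "
from plant import *
print(close_job())"
```

```text
the job is handed in; nothing more can be done
None
```

The dark blue can is in the drop box with the flap shut behind it and the gripper drawn clear; the block capacitor and red look-alike were left alone, and I handed the job in at about 13 s (no verdict was returned).

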